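Take the filter out of the bench vacuum unit

TASK

Take the used filter out of the vacuum unit: slide its clear guard fully open, unscrew the filter cap anticlockwise until the thread lets go, and draw it straight out with the filter that hangs from it. Set it down upright, filter down, inside the steel drip tray without dropping it, then slide the guard fully shut over the open port so that nothing falls in. Leave the other things on the bench where they lie.

Things in the scene. Friction and masses are not known exactly. Their poses are not given: they have to be found in the camera images.
- filter_cap: Black fluted cap, 62 mm wide, 28 mm tall, with a white filter, 34 mm wide, under it; 89 mm over all, about 0.16 kg. Origin: centre of the filter's foot; z = axis toward the cap; cap rim at z 61 mm, top at 89 mm. At the start screwed home on filter_neck, axes parallel. Unscrews anticlockwise seen from above the cap, rising 7.2 mm a turn; thread lets go after 1.5 turns.
- filter_neck: Fixed aluminium threaded neck on the unit's sloping face. Origin: on its axis, on the face; z = axis, out of the face, leaning 30 deg from vertical toward the unit's front; y = the guard's opening direction; x up the slope. Neck 46 mm wide over a 58 mm wide, 9 mm high foot; its rim is at z 34 mm, the filter's foot starts at z -50 mm. Draw the cap out along z by 85 mm or more to clear the rim.
- vac_unit: Fixed grey sloping console, 170 mm deep, 280 mm wide, 132 mm high at the back and 48 mm in front, with a gauge and a switch on one half. Origin: centre of its underside; front toward -x, z up. The face slopes 30 deg down to the front. The filter port is 75 mm off centre toward -y; the guard opens toward +y.
- guard (a joint): Slide of the clear guard hood, in m: 0 = shut, over the port; 0.135 = fully open, on its stop, over the gauge. It moves along filter_neck's y. About 2 N of friction, stays where left. Clear panel 150 by 114 mm (114 along the slide), 54 to 58 mm above the face; shut, it bars the way to the cap; open, its edge is 78 mm from the cap's axis.
- guard_grip (a point): Middle of the guard's black handle bar, which stands on two posts on the clear panel: 90 mm long along the slope (filter_neck x), 13 mm thick along the slide (filter_neck y), 14 mm high. The point is 85 mm above the face, the bar's underside 20 mm above the panel. Shut, it lies on the port's axis.
- tray: Loose bare steel drip tray, 170 x 130 mm (x, y), walls 18 mm high and 2.5 mm thick, about 0.5 kg. Origin: centre of its underside; z up; inner floor at z 2.5 mm.
- driver_b: Screwdriver with a thick 21 mm handle, 150 mm long, lying loose on the bench. Origin: middle of the underside.
- driver: Screwdriver, 160 mm long, lying loose on the bench. Origin: middle of the underside.
- brick: Black mains adapter, 48 x 118 x 30 mm, lying loose on the bench. Origin: middle of the underside.
- phone: Smartphone, 66 x 135 x 9 mm, lying loose on the bench. Origin: middle of the underside.
- board: Small green circuit board, 50 x 75 mm, lying loose on the bench. Origin: middle of the underside.
- clamp: Clamp meter, 62 x 140 x 33 mm, lying loose on the bench. Origin: middle of the underside.

How it is judged:
On the way, in this order (a step that is already met when the one before it is completed fails the run):
1. the guard is fully open, to within 8 mm of its stop (value of joint guard above 0.127 m), for 0.2 s.
2. the cap is off its thread and its filter is drawn clear of the neck (z of filter_cap in the frame of filter_neck above 0.034 m), for 0.1 s.
3. the cap stands upright, filter down, on the floor of the tray, let go and at rest (x of filter_cap in the frame of tray between -0.066 and 0.066 m and y of filter_cap in the frame of tray between -0.046 and 0.046 m and z of filter_cap in the frame of tray below 0.012 m and angle between filter_cap's own z axis and vertical below 0.12 rad and contact force between filter_cap and the arm below 0.05 N and contact force between filter_cap and the fingers below 0.05 N and linear speed of filter_cap below 0.02 m/s), for 0.2 s.
At the end, for the whole second after the job is handed in: The guard is shut to within 6 mm of its end; the filter cap stands upright (within 7 deg), filter down, on the floor inside the tray and is at rest (value of joint guard below 0.006 m and x of filter_cap in the frame of tray between -0.066 and 0.066 m and y of filter_cap in the frame of tray between -0.046 and 0.046 m and z of filter_cap in the frame of tray below 0.012 m and angle between filter_cap's own z axis and vertical below 0.12 rad and linear speed of filter_cap below 0.02 m/s); the robot touches nothing.
It fails at once if the cap is dropped: let go, clear of the neck, with the filter's foot more than 17 mm above the tray's floor (z of filter_cap in the frame of filter_neck above 0.036 m and z of filter_cap in the frame of tray above 0.0195 m and contact force between filter_cap and the fingers below 0.01 N).
It fails at once if one of the other things (short screwdriver, long screwdriver, mains adapter, smartphone, circuit board, clamp meter) is pushed more than 30 mm away (distance of any of driver_b, driver, brick, phone, board, clamp from where it was at the start of the episode above 0.03 m).
It also fails if it takes over 72 s, if anything falls off the work surface, if the arm or the gripper's body presses on something with over 40 N, if the wrist force passes 120 N, or if a joint passes its speed limit or range.

ROBOT

A 7-joint arm with a two-finger parallel gripper is mounted at the origin on a cart in front of the work surface, level with it; the furniture and walls round the work are solid. World frame = base frame: x ahead of the robot, y to its left, z up, the work surface at z = 0. Lengths are in m, angles in rad, forces in N, time in s.
With the tool pointing down it reaches from about 0.425 to 0.95 m from the base axis. Payload 4.7 kg.
Tool frame: the origin (TCP) lies between the finger pads; the fingertips stand 14 mm ahead of it and the grasp point (between the pads) lies 5 mm behind it; z points along the fingers, y is the line along which they close (so a half turn about z gives the same grasp; the last joint's range is limited). The gripper opens to 85 mm and grips with 20 to 120 N. Pads are 22 mm wide; open, the fingers measure 114 mm over their backs; the gripper's body (76 mm by 85 mm) begins 54 mm behind the grasp point. The pads swing forward as they close: fully open they stand 13 mm farther back than shut.
Start: joints at [1.116, 0.469, -0.049, 1.532, 0.024, 1.141, -0.082], TCP at [0.279, -0.615, 0.245] pointing down, gripper open.
Joint ranges: [-2.59, 2.59], [-0.33, 1.99], [-1.39, 1.29], [0.1, 2.45], [-1.04, 4.18], [0.21, 1.99], [-2.66, 2.66]. Speed limits (rad/s): [2.57, 2.57, 3.14, 3.14, 3.14, 3.14, 3.14].

INTERFACE

Orientations are given as a rotation vector (axis times angle).
In Python, from plant import bot, claw, solve_ik, imaging, monitor gives the robot as it stands. The module is installed in compiled form; this text tells all that it offers. Calls block until the motion is done:
- bot.move_to(position, orientation): joint-space move of the TCP to a pose.
- bot.move_linear(position, attitude=None, vel=0.15): straight line of the TCP; attitude=None keeps the orientation; vel is the mean speed in m/s.
- bot.move_joints(angles): joint-space move.
- claw.open_gripper() and claw.grasp(): open the fingers fully, or close them until they stop; the grip force is fixed at half the most.
- bot.wait(seconds).
- solve_ik(position, orientation): joint angles nearest the present ones, or None.
- imaging.capture(name): name is "scene" or "top" or "wrist"; returns a dict with "pixels" (480x640x3 uint8, red, green, blue), "fx", "fy", "cx", "cy" (pixels), "R" (3x3) and "t" (3): a world point X has camera coordinates R X + t. Camera axes: x right, y down, z forward; pixel columns grow to the right and rows downward; lengths in m; the calibration is good to about 2 mm. A picture is of the moment at which its call begins. There is no depth.
A pose or a line that the arm cannot do raises bot.Unreachable and nothing moves.
- bot.sign_off(): hands the job in; it is judged then, once.
Readings, each from a call of its own:
- monitor.current_clock(): time.
- monitor.current_joints(): joint angles.
- monitor.current_dq(): joint speeds.
- monitor.current_joint_torque(): joint torques, N m.
- monitor.current_ee_pos(): TCP position.
- monitor.current_eef_rot(): TCP orientation.
- monitor.current_wrist_force(): force on the tool from outside, world axes, zero at the start.
- monitor.current_moment(): the same for the moment, N m.
- monitor.current_width(): finger opening in m.
- monitor.current_finger_force(): force on a finger pad.
Only numpy, scipy, OpenCV 4.12 (cv2) and the standard library are available. Lean on these libraries where they do the work, as an engineer would, in place of code of your own. Each camera call takes 0.05 s, during which the arm holds its last target. There are 200 camera calls.

## Working session

There is one attempt and no reset: what is moved stays moved. The work goes in short steps, each a Python script; the robot and the scene stay as the last script left them, time stands still between calls to the robot, and variables do not carry over. Pictures are saved under pics/ and viewed, at most 10 in all, crops included, and the job is handed in when it is done.

```bash
mkdir -p pics; ls
python3 - <<'E'
from plant import bot,claw,solve_ik,imaging,monitor
import cv2,pickle
d={}
for n in("scene","top","wrist"):
    c=imaging.capture(n);d[n]=c;cv2.imwrite(f"pics/{n}0.png",c["pixels"][:,:,::-1])
    print(n,c["fx"],c["fy"],c["cx"],c["cy"],c["R"],c["t"])
pickle.dump(d,open("c0.pkl","wb"))
print(monitor.current_clock(),monitor.current_eef_rot(),monitor.current_ee_pos(),monitor.current_width())
E
```

```text
pics
scene 554.8220340170907 554.8220340170907 325.6152826453995 244.18294905480377 [[-0.57719366 -0.81653819 -0.01062414]
 [-0.31201445  0.23254209 -0.92117922]
 [ 0.75464857 -0.52838392 -0.38899354]] [0.16639367 0.31919852 0.9762862 ]
top 536.8793120687178 536.8793120687178 314.2969128443509 243.18279944559777 [[-0.01818139 -0.99970381 -0.01617798]
 [-0.99867804  0.01893606 -0.04778697]
 [ 0.04807916  0.01528776 -0.99872653]] [-0.16327368  0.52893377  1.2664429 ]
wrist 373.4027334378342 373.4027334378342 318.7963915022542 247.171220142369 [[ 0.41431472 -0.91013188 -0.00181174]
 [-0.86318081 -0.39357098  0.31626062]
 [-0.28855192 -0.12946757 -0.94867062]] [-0.67353039 -0.04233779  0.38039504]
0.15 [-3.06922314e+00 -6.63531720e-01  5.50288282e-04] [ 0.27865302 -0.61435115  0.24449957] 0.08529064331009113
```

View pics/scene0.png

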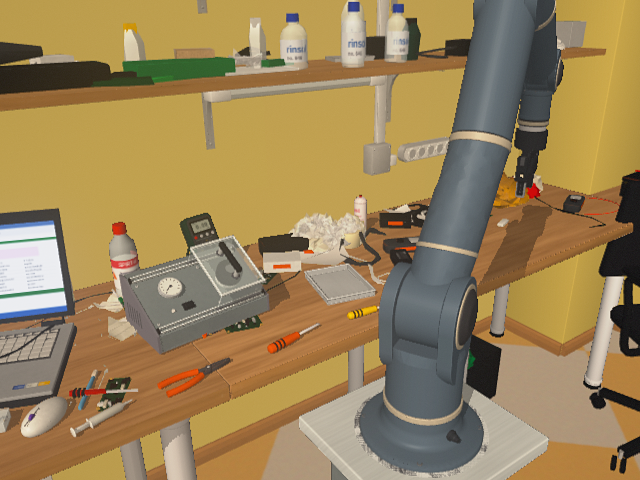

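View pics/top0.png

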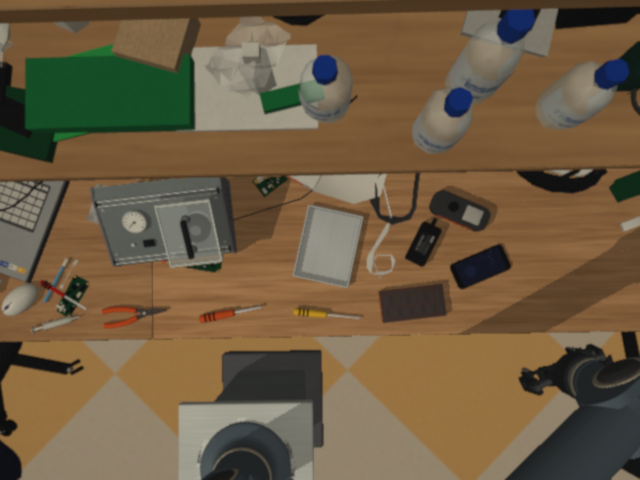

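The scene view shows the unit around (200,290), with the handle bar at (230,258), and the empty tray at (340,283). In the top view the unit is at (165,222), the handle at (187,238) and the tray at (330,245). A shelf hangs over the rear of the bench. I'll zoom in on both.

Run:
```python
import cv2,numpy as np
t=cv2.imread("pics/top0.png")[165:295,80:380];s=cv2.imread("pics/scene0.png")[205:355,110:390]
a=cv2.resize(t,(690,299),interpolation=cv2.INTER_CUBIC);b=cv2.resize(s,(560,300),interpolation=cv2.INTER_CUBIC)
c=np.zeros((600,690,3),np.uint8);c[:299]=a;c[300:,:560]=b;cv2.imwrite("pics/zoom0.png",c)
```

```text
(no output)
```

View pics/zoom0.png

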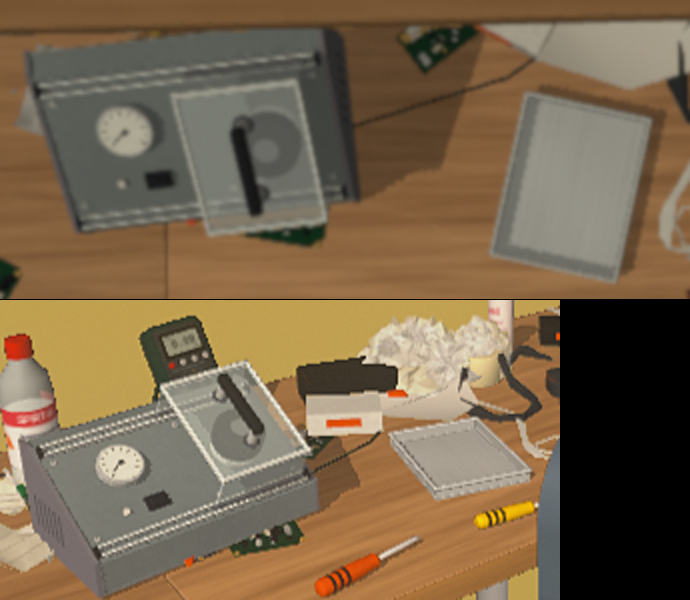

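```bash
cat > h.py <<'E'
import numpy as np,cv2,pickle
from scipy.spatial.transform import Rotation as Rn
def ray(c,p):
    d=c["R"].T@np.array([(p[0]-c["cx"])/c["fx"],(p[1]-c["cy"])/c["fy"],1.]);return -c["R"].T@c["t"],d/np.linalg.norm(d)
def tri(*obs):
    A=np.zeros((3,3));b=np.zeros(3);L=[]
    for c,p in obs:
        o,d=ray(c,p);P=np.eye(3)-np.outer(d,d);A+=P;b+=P@o;L.append((o,P))
    X=np.linalg.solve(A,b);return X,max(np.linalg.norm(P@(X-o)) for o,P in L)
def onplane(c,p,z):
    o,d=ray(c,p);return o+d*(z-o[2])/d[2]
def proj(c,X):
    v=c["R"]@X+c["t"];return np.array([c["fx"]*v[0]/v[2]+c["cx"],c["fy"]*v[1]/v[2]+c["cy"]])
E
python3 - <<'E'
from h import *
np.set_printoptions(precision=4,suppress=True)
d=pickle.load(open("c0.pkl","rb"));T=d["top"];S=d["scene"]
t=lambda x,y:(x/2.3+80-.3,y/2.3+165-.3); s=lambda x,y:(x/2+110-.25,(y-300)/2+205-.25)
P={}
for n,a,b in[("UL",(173,95),(162,388)),("UR",(299,82),(249,363)),("DR",(327,221),(308,452)),("DL",(207,236),(222,480)),("barU",(239,128),(223,376)),("barD",(257,215),(258,430))]:
    P[n],r=tri((T,t(*a)),(S,s(*b)));print(n,P[n],r)
for a,b in(("UL","UR"),("UR","DR"),("DL","DR"),("UL","DL"),("barU","barD")):
    v=P[b]-P[a];print(a,b,np.linalg.norm(v),v/np.linalg.norm(v))
print("barc",(P["barU"]+P["barD"])/2)
for n,a in[("ta",(527,92)),("tb",(652,118)),("tc",(620,282)),("td",(491,256))]:print(n,onplane(T,t(*a),.018))
# shelf height: front edge
E
```

```text
UL [0.6025 0.1574 0.1708] 0.0002661395841389159
UR [0.6119 0.0418 0.1708] 0.0004924461682455935
DR [0.487  0.0327 0.0974] 0.0012064717805596735
DL [0.4744 0.1476 0.1025] 0.0008950733551026618
barU [0.5702 0.0947 0.1809] 5.8350776217309316e-05
barD [0.4932 0.0905 0.1397] 0.001496518663572989
UL UR 0.11606313975803983 [ 0.0815 -0.9967  0.0002]
UR DR 0.14513642025343726 [-0.8605 -0.0623 -0.5056]
DL DR 0.11562923313409869 [ 0.109  -0.9931 -0.044 ]
UL DL 0.1454367937981662 [-0.8804 -0.068  -0.4694]
barU barD 0.08745349282482923 [-0.8807 -0.0485 -0.4711]
barc [0.5317 0.0926 0.1603]
ta [ 0.6173 -0.1618  0.018 ]
tb [ 0.5878 -0.2902  0.018 ]
tc [ 0.4199 -0.2537  0.018 ]
td [ 0.4488 -0.1219  0.018 ]
```

```bash
cat >> h.py <<'E'
def neckR(yaw):
    s,c=np.sin(yaw),np.cos(yaw);y=np.array([-s,c,0]);z=np.array([-.5*c,-.5*s,.75**.5]);return np.column_stack([np.cross(y,z),y,z])
def toolR(N,a):  # tool z = -neck z; tool y = neck y turned a about neck z
    return N@Rn.from_rotvec([0,0,a]).as_matrix()@np.diag([-1,1,-1.])
rv=lambda R:Rn.from_matrix(R).as_rotvec()
E
python3 - <<'E'
from h import *
from plant import solve_ik,monitor
np.set_printoptions(precision=3,suppress=True)
d=pickle.load(open("c0.pkl","rb"));T=d["top"];S=d["scene"];W=d["wrist"]
# shelf edge: plane from top rays, intersect scene ray
for rt,(u1,v1) in((178,(300,80)),(168,(300,70))):
    o,a=ray(T,(100,rt));_,b=ray(T,(500,rt-4));n=np.cross(a,b);o2,e=ray(S,(u1,v1));print("shelf",o2+e*(n@(o-o2))/(n@e))
Rt=Rn.from_rotvec(monitor.current_eef_rot()).as_matrix();p=np.array(monitor.current_ee_pos())
cp=-W["R"].T@W["t"];print("cam in tool",Rt.T@(cp-p),"\n",Rt.T@W["R"].T)
N=neckR(.09);bc=np.array([.5317,.0926,.1603]);O=bc-N[:,2]*.085;print("neck O",O,N)
for a in(0,np.pi):
  R=toolR(N,a)
  for nm,X in(("handle",bc),("open",bc+N[:,1]*.135),("look",bc+.12*N[:,2]),("cap",O+.03*N[:,2]),("capout",O+.15*N[:,2])):
    print(a,nm,X,solve_ik(X,rv(R)))
for a in np.arange(-3,3.2,.5):print(a,solve_ik(O+.03*N[:,2],rv(toolR(N,a))))
E
```

```text
shelf [ 0.598 -0.152  0.524]
shelf [ 0.608 -0.159  0.546]
cam in tool [ 0.081 -0.001 -0.129] 
 [[ 0.001 -0.949 -0.316]
 [ 1.     0.001  0.   ]
 [ 0.    -0.316  0.949]]
neck O [0.574 0.096 0.087] [[ 0.863 -0.09  -0.498]
 [ 0.078  0.996 -0.045]
 [ 0.5    0.     0.866]]
0 handle [0.532 0.093 0.16 ] [ 0.072  0.22  -0.426  2.27   0.935  0.256  0.475]
0 open [0.52  0.227 0.16 ] [ 0.201  0.409 -0.979  2.174  1.261  0.642 -0.032]
0 look [0.472 0.087 0.264] [ 0.691 -0.067 -0.961  2.239  0.101  0.428  1.296]
0 cap [0.559 0.095 0.113] [ 0.072  0.356 -0.431  2.249  1.404  0.252  0.032]
0 capout [0.499 0.09  0.217] [ 0.725  0.153 -1.108  2.249  0.728  0.399  0.701]
3.141592653589793 handle [0.532 0.093 0.16 ] [-0.094  0.203 -0.241  2.278  0.822  0.22  -2.565]
3.141592653589793 open [0.52  0.227 0.16 ] [-0.979  0.255  0.422  2.233  0.596  0.253 -2.623]
3.141592653589793 look [0.472 0.087 0.264] [ 1.041 -0.102 -1.257  2.232 -0.054  0.423 -1.677]
3.141592653589793 cap [0.559 0.095 0.113] None
3.141592653589793 capout [0.499 0.09  0.217] [ 0.11   0.064 -0.45   2.272  0.467  0.334 -2.22 ]
-3.0 None
-2.5 [ 0.072  0.356 -0.431  2.249  1.404  0.252 -2.468]
-2.0 [-0.006  0.344 -0.339  2.254  1.382  0.219 -1.956]
-1.5 [ 0.072  0.356 -0.431  2.249  1.404  0.252 -1.468]
-1.0 [ 0.043  0.351 -0.396  2.251  1.396  0.239 -0.964]
-0.5 [ 0.072  0.356 -0.431  2.249  1.404  0.252 -0.468]
0.0 [ 0.072  0.356 -0.431  2.249  1.404  0.252  0.032]
0.5 [ 0.072  0.356 -0.431  2.249  1.404  0.252  0.532]
1.0 [ 0.072  0.356 -0.431  2.249  1.404  0.252  1.032]
1.5 [ 0.378  0.442 -0.807  2.234  1.48   0.417  1.512]
2.0 [ 0.378  0.442 -0.807  2.234  1.48   0.417  2.012]
2.5 [ 0.378  0.442 -0.807  2.234  1.48   0.417  2.512]
3.0 None
```

Run:
```python
from h import *
from plant import *
np.set_printoptions(precision=3,suppress=True)
N=neckR(.09);bc=np.array([.5317,.0926,.1603]);R=rv(toolR(N,0))
ims=[]
for i,dy in enumerate((-.035,.035)):
    X=bc+.125*N[:,2]+dy*N[:,1]
    (bot.move_to if i==0 else bot.move_linear)(X,R)
    print(monitor.current_clock(),monitor.current_joints(),monitor.current_ee_pos()-X)
    ims.append(imaging.capture("wrist"))
pickle.dump(ims,open("c1.pkl","wb"))
cv2.imwrite("pics/w1.png",cv2.resize(np.hstack([c["pixels"][:,:,::-1] for c in ims]),(800,300),interpolation=cv2.INTER_AREA))
```

```text
2.6167 [ 0.608 -0.084 -0.781  2.247 -0.025  0.433  1.492] [ 0.    -0.001  0.   ]
3.2833 [ 0.613 -0.065 -0.983  2.225  0.208  0.458  1.113] [ 0.    -0.001 -0.   ]
```

View pics/w1.png

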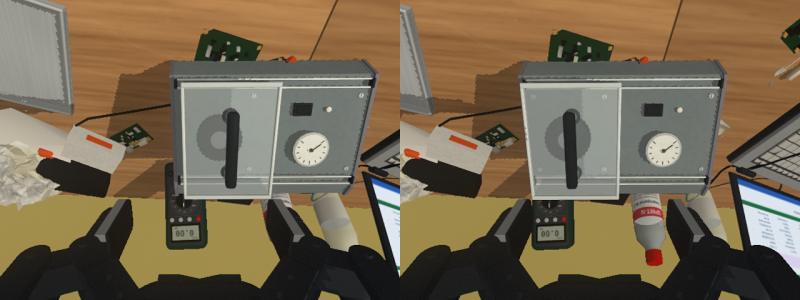

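Run:
```python
from h import *
np.set_printoptions(precision=4,suppress=True)
ims=pickle.load(open("c1.pkl","rb"));r=[]
for c,u in zip(ims,(371,274)):
    g=c["pixels"].max(2);m=np.zeros_like(g);m[150:315,u-40:u+40]=(g[150:315,u-40:u+40]<62)
    m=cv2.morphologyEx(m,cv2.MORPH_OPEN,np.ones((5,5)))
    n,l,st,ce=cv2.connectedComponentsWithStats(m);k=1+np.argmax(st[1:,4]);pts=np.argwhere(l==k)[:,::-1].astype(np.float32)
    print(st[k],cv2.minAreaRect(pts));cen=pts.mean(0);v=pts[:,1]
    ends=[pts[abs(v-q)<6].mean(0) for q in(v.min()+6,v.max()-6)];r.append([cen]+ends)
    print(np.array(r[-1]))
for i in range(3):print(tri((ims[0],r[0][i]),(ims[1],r[1][i])))
cr=[[(181,83.5),(281,81.5),(270.5,196.5),(184,198)],[(521,84.5),(620,84),(620.5,197),(522,198.5)]]
P=[]
for a,b in zip(*cr):
    X,e=tri((ims[0],np.array(a)*1.6),(ims[1],(np.array(b)-[400,0])*1.6));P.append(X);print(X,e)
for a,b in((0,1),(1,2),(3,2),(0,3)):
    v=P[b]-P[a];print(np.linalg.norm(v),v/np.linalg.norm(v))
print(np.mean(P,0))
```

```text
[ 360  178   23  123 2262] ((370.83013916015625, 239.0863037109375), (19.727210998535156, 122.24950408935547), 2.12109637260437)
[[370.8519 238.2958]
 [372.5    184.4141]
 [369.     293.8101]]
[ 261  179   23  123 2269] ((272.2296447753906, 240.01124572753906), (122.51869201660156, 19.441463470458984), 87.61405944824219)
[[272.42   239.0983]
 [270.0561 185.2806]
 [274.6923 294.7967]]
(array([0.5282, 0.0943, 0.1591]), np.float64(3.2318854565901246e-06))
(array([0.4963, 0.0911, 0.1388]), np.float64(1.265655097938598e-05))
(array([0.5639, 0.0978, 0.1819]), np.float64(7.906867087894862e-05))
[0.4879 0.0324 0.0983] 0.0002813959328231198
[0.4745 0.1463 0.1007] 0.00107193190297055
[0.611  0.1646 0.1671] 2.6805457433073626e-05
[0.5682 0.0437 0.2017] 1.2756265703544208e-05
0.11470030854651066 [-0.1167  0.993   0.021 ]
0.1528802719768708 [0.8926 0.1197 0.4346]
0.1328932719314812 [ 0.3223  0.9101 -0.2604]
0.1314107971823973 [0.6107 0.0856 0.7872]
[0.5354 0.0968 0.1419]
```

The handle centre agrees in both measurements: (0.530, 0.094, 0.160), 85 mm above the face as it should be, yaw about 0.095. I'll grip it and open the guard.

Run:
```python
from h import *
from plant import *
np.set_printoptions(precision=3,suppress=True)
N=neckR(.095);bc=np.array([.5298,.0938,.1597]);R=rv(toolR(N,0));z=N[:,2];y=N[:,1]
st=lambda n:print(n,monitor.current_clock(),monitor.current_joints(),monitor.current_ee_pos(),monitor.current_wrist_force(),monitor.current_width())
bot.move_linear(bc+.05*z,R,vel=.2);st("above")
bot.move_linear(bc-.003*z,R,vel=.08);st("at")
claw.grasp();st("grip")
p0=np.array(monitor.current_ee_pos())
bot.move_linear(bc-.003*z+.132*y,R,vel=.1);st("slid")
bot.move_linear(bc-.003*z+.1345*y,R,vel=.03);st("end");print((np.array(monitor.current_ee_pos())-p0)@N)
c=imaging.capture("wrist");cv2.imwrite("pics/w2.png",c["pixels"][:,:,::-1])
pickle.dump(imaging.capture("top"),open("t2.pkl","wb"))
```

```text
above 3.9667 [ 0.528  0.156 -0.907  2.259  0.757  0.361  0.665] [0.505 0.091 0.203] [-0.531 -0.632  0.459] 0.08561552386476118
at 4.775 [ 0.327  0.271 -0.721  2.26   1.116  0.328  0.322] [0.531 0.094 0.158] [ 0.608 -0.243  0.909] 0.085491360316691
grip 5.4333 [ 0.326  0.272 -0.72   2.261  1.117  0.329  0.321] [0.531 0.094 0.157] [-2.898 -0.703  4.262] 0.011163331370881527
slid 6.9 [ 0.033  0.336 -0.749  2.19   1.191  0.543  0.012] [0.519 0.218 0.157] [ -9.949 -16.533  19.374] 0.011918964595535755
end 7.15 [ 0.029  0.337 -0.748  2.189  1.192  0.551  0.008] [0.519 0.218 0.157] [-13.632 -21.706  24.416] 0.011956282906996503
[-0.     0.125 -0.   ]
```

View pics/w2.png

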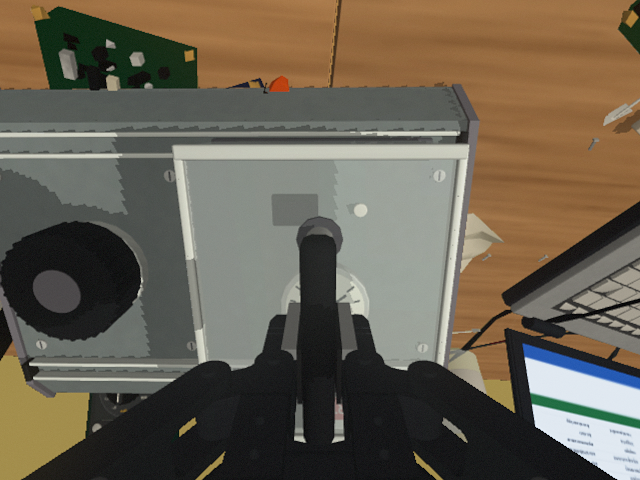

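The guard has slid over the gauge and the cap is exposed at (70,278). The tool has moved only 125 mm and force is building, so I'll check the real slide distance in the top view.

Run:
```python
from h import *
from plant import *
np.set_printoptions(precision=4,suppress=True)
a=pickle.load(open("c0.pkl","rb"))["top"];b=pickle.load(open("t2.pkl","rb"))
A=a["pixels"][165:295,80:260];B=b["pixels"][165:295,80:260]
im=np.vstack([A,B])[:,:,::-1];cv2.imwrite("pics/t2.png",cv2.resize(im,None,fx=2.3,fy=2.3,interpolation=cv2.INTER_CUBIC))
print(monitor.current_wrist_force(),monitor.current_moment())
```

```text
[-12.4536 -20.7676  23.328 ] [-3.4113  0.4982 -1.7362]
```

View pics/t2.png

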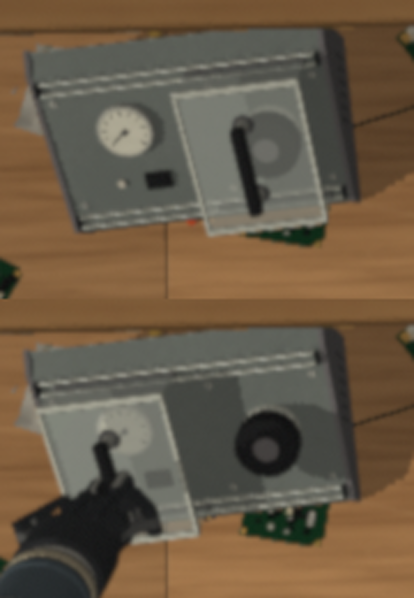

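The top view shows the cap at (266,444) and the panel's right edge from (163,395) to (198,536). I'll check that edge against the 78 mm it should stand from the cap axis.

Run:
```python
from h import *
np.set_printoptions(precision=4,suppress=True)
b=pickle.load(open("t2.pkl","rb"));N=neckR(.095)
t=lambda x,y:(x/2.3+80-.3,y/2.3+165-.3)
U=onplane(b,t(163,96),.1708);D=onplane(b,t(198,237),.098)
U0=onplane(b,t(299,82),.1708);D0=onplane(b,t(327,221),.098)
px=b["pixels"][165:295,80:260].max(2);m=np.zeros_like(px);m[40:85,95:140]=px[40:85,95:140]<60
ys,xs=np.nonzero(m);(cx,cy),r=cv2.minEnclosingCircle(np.c_[xs,ys].astype(np.float32));print(cx,cy,r,len(xs))
C=onplane(b,(cx+80,cy+165),.115);print("cap",C,"bc",[.5298,.0938,.1597])
for P in(U,D,U0,D0):print(P,(P-C)@N)
```

```text
116.0 62.5 15.207006454467773 608
cap [0.5602 0.0847 0.115 ] bc [0.5298, 0.0938, 0.1597]
[0.6019 0.1669 0.1708] [0.0705 0.0779 0.0237]
[0.4732 0.1568 0.098 ] [-0.0776  0.08    0.0252]
[0.6122 0.0422 0.1708] [ 0.0692 -0.0472  0.0245]
[0.4864 0.0316 0.098 ] [-0.0765 -0.0458  0.0246]
```

The edge stands 78–80 mm from the cap axis, so the guard is on its stop. It had started about 10 mm ajar, so the port axis has to come from the cap, not the handle. I'll relax the push, release, and look at the cap from two places.

Run:
```python
from h import *
from plant import *
np.set_printoptions(precision=3,suppress=True)
N=neckR(.095);bc=np.array([.5298,.0938,.1597]);R=rv(toolR(N,0));z=N[:,2];y=N[:,1]
st=lambda n:print(n,monitor.current_clock(),monitor.current_joints(),monitor.current_ee_pos(),monitor.current_wrist_force(),monitor.current_width())
p=np.array(monitor.current_ee_pos());np.save("hopen.npy",p)
bot.move_linear(p+.0005*y,R,vel=.03);st("relax")
claw.open_gripper();st("open")
bot.move_linear(p+.06*z,R,vel=.2)
C=np.array([.5602,.0847,.115]);ims=[]
for i,d in enumerate((.045,-.025)):
    bot.move_linear(C+.14*z+d*y,R,vel=.2);st(i);ims.append(imaging.capture("wrist"))
pickle.dump(ims,open("c3.pkl","wb"))
cv2.imwrite("pics/w3.png",cv2.resize(np.hstack([c["pixels"][:,:,::-1] for c in ims]),(800,300),interpolation=cv2.INTER_AREA))
```

```text
relax 7.7083 [ 0.045  0.334 -0.751  2.193  1.19   0.523  0.023] [0.519 0.218 0.157] [-5.555 -4.056  7.538] 0.01171394913521247
open 8.4083 [ 0.044  0.334 -0.751  2.193  1.19   0.521  0.023] [0.519 0.219 0.157] [-0.295 -0.663  0.124] 0.08543173107982371
0 9.575 [ 0.472  0.059 -0.905  2.238  0.529  0.417  0.808] [0.486 0.123 0.236] [0.189 0.026 0.137] 0.0853600170525631
1 10.125 [ 0.648  0.035 -0.875  2.253  0.254  0.356  1.232] [0.493 0.054 0.236] [ 0.325 -0.113  0.375] 0.0855497081331927
```

View pics/w3.png

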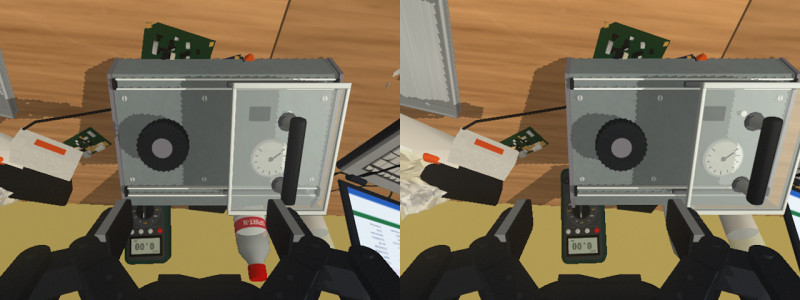

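Run:
```python
from h import *
np.set_printoptions(precision=4,suppress=True)
ims=pickle.load(open("c3.pkl","rb"));N=neckR(.095);r=[];q=[]
for c,u in zip(ims,((259,237),(344,237))):
    g=c["pixels"].astype(int);roi=g[u[1]-25:u[1]+26,u[0]-25:u[0]+26];gg=roi.max(2)
    n,l,st,ce=cv2.connectedComponentsWithStats((gg>70).astype(np.uint8));k=l[25,25];print("disc",st[k],ce[k]);r.append(ce[k]+np.array(u)-25)
    G=g[u[1]-60:u[1]+61,u[0]-60:u[0]+61].max(2);m=(G<60).astype(np.uint8)
    n,l,st,ce=cv2.connectedComponentsWithStats(cv2.morphologyEx(m,cv2.MORPH_OPEN,np.ones((5,5))));k=1+np.argmax(st[1:,4])
    h=cv2.convexHull(np.argwhere(l==k)[:,::-1].astype(np.int32));e=cv2.fitEllipse(h);print("cap",st[k],e);q.append(np.array(e[0])+np.array(u)-60)
X,e=tri((ims[0],r[0]),(ims[1],r[1]));print("top centre",X,e)
Y,e=tri((ims[0],q[0]),(ims[1],q[1]));print("outer",Y,e)
bo=np.load("hopen.npy");print("handle open - top centre in N",(bo-X)@N,(X-bo)@N)
```

```text
disc [  9   9  33  32 833] [24.9604 24.8727]
cap [  20   13   84   84 4657] ((61.875030517578125, 54.66460418701172), (83.5972671508789, 84.91910552978516), 58.7740478515625)
disc [ 19   9  32  32 832] [34.8846 24.28  ]
cap [  28   13   83   83 4571] ((68.79480743408203, 54.149940490722656), (82.73886108398438, 84.4112777709961), 143.33087158203125)
top centre [0.5536 0.0863 0.1198] 9.397553038780602e-06
outer [0.5574 0.0867 0.1108] 1.4204348513944251e-05
handle open - top centre in N [0.0001 0.1345 0.0431] [-0.0001 -0.1345 -0.0431]
```

The cap top centre is (0.5536, 0.0863, 0.1198). It sits exactly 134.5 mm from the open handle and at the right height. I'll grip it and do the first turn.

```bash
cat >> h.py <<'E'
Nk=neckR(.095);X0=np.array([.5536,.0863,.1198]);ON=X0-.039*Nk[:,2]
E
python3 - <<'E'
from h import *
from plant import *
np.set_printoptions(precision=3,suppress=True)
z=Nk[:,2];R=rv(toolR(Nk,-2.42))
def st(n):
    print(n,round(monitor.current_clock(),2),monitor.current_joints(),"neck",(monitor.current_ee_pos()-ON)@Nk,"F",monitor.current_wrist_force()@Nk,"M",monitor.current_moment()@Nk,monitor.current_width())
bot.move_to(ON+.085*z,R);st("above")
bot.move_linear(ON+.022*z,R,vel=.1);st("at")
q=np.array(monitor.current_joints());qb=solve_ik(ON+(.022+.0072)*z,R);print("qb",qb)
claw.grasp();st("grip")
qb=np.array(qb);dth=2.5-q[6];f=dth/(2*np.pi)
for i in range(1,4):
    t=q+(qb-q)*f*i/3;t[6]=q[6]+dth*i/3;bot.move_joints(t);st(i)
cv2.imwrite("pics/w4.png",imaging.capture("wrist")["pixels"][:,:,::-1])
E
```

```text
above 12.76 [-0.029  0.204 -0.288  2.282  0.828  0.215 -1.825] neck [0.    0.    0.085] F [ 1.424  0.271 -0.519] M [0.004 0.483 0.033] 0.08539475447096394
at 13.54 [ 0.038  0.364 -0.367  2.254  1.473  0.217 -2.44 ] neck [ 0.    -0.     0.022] F [0.686 0.191 0.02 ] M [-0.018  0.556  0.015] 0.08536379631924111
qb [ 0.044  0.348 -0.374  2.258  1.412  0.218 -2.381]
grip 13.89 [ 0.038  0.362 -0.367  2.255  1.474  0.218 -2.44 ] neck [0.    0.    0.023] F [-0.062  0.369  8.877] M [-0.099  0.6   -0.075] 0.060352510051115
1 15.35 [ 0.04   0.359 -0.369  2.255  1.457  0.218 -0.794] neck [ 0.    -0.     0.024] F [ 0.678 -1.122  1.022] M [-0.199  0.349  0.039] 0.060030534282863326
2 16.81 [ 0.042  0.355 -0.37   2.255  1.441  0.218  0.853] neck [ 0.001 -0.     0.026] F [ 2.342 -2.806  2.117] M [-0.44   0.062 -0.036] 0.06024605782264978
3 18.27 [ 0.043  0.351 -0.372  2.256  1.426  0.218  2.499] neck [ 0.001 -0.     0.028] F [ 4.299 -2.859  4.024] M [-0.683 -0.405 -0.08 ] 0.060339220950926496
```

```bash
sleep 1
```

```text
(no output)
```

The first turn of about 4.9 rad went smoothly. I'll regrasp twice so that the last turn ends with wrist range left for the lift.

Run:
```python
from h import *
from plant import *
np.set_printoptions(precision=3,suppress=True)
z=Nk[:,2]
def st(n):
    print(n,round(monitor.current_clock(),2),np.array(monitor.current_joints())[[4,6]],"neck",(monitor.current_ee_pos()-ON)@Nk,"F",monitor.current_wrist_force()@Nk,"M",monitor.current_moment()@Nk,round(monitor.current_width(),4))
p=np.array(monitor.current_ee_pos())
for s0,s1 in((-1.7,1.7),(-1.2,1.4)):
    q=np.array(monitor.current_joints());claw.open_gripper()
    q[6]=s0;bot.move_joints(q);st("back")
    qb=np.array(solve_ik(np.array(monitor.current_ee_pos())+.0072*z,monitor.current_eef_rot()))
    claw.grasp();st("grip");n=2
    q7=qb[6]-q[6];f=(s1-s0)/(2*np.pi+q7)
    for i in range(1,n+1):
        t=q+(qb-q)*f*i/n;t[6]=s0+(s1-s0)*i/n;bot.move_joints(t);st(i)
```

```text
back 22.18 [ 1.426 -1.7  ] neck [ 0.001 -0.     0.028] F [-0.605  0.394 -0.935] M [-0.004  0.598 -0.003] 0.0854
grip 22.53 [ 1.426 -1.7  ] neck [ 0.001 -0.     0.028] F [-1.474 -0.095  5.398] M [-0.078  0.615 -0.027] 0.0605
1 24.03 [1.409 0.   ] neck [ 0.001 -0.     0.03 ] F [ 0.024 -0.516  7.527] M [-0.081  0.498  0.016] 0.0603
2 25.53 [1.392 1.7  ] neck [ 0.001 -0.     0.032] F [-0.745 -0.204  7.672] M [-0.023  0.67  -0.083] 0.0602
back 28.37 [ 1.392 -1.2  ] neck [ 0.001 -0.     0.032] F [-0.8   -0.058  0.705] M [ 0.062  0.546 -0.026] 0.0859
grip 28.73 [ 1.392 -1.2  ] neck [ 0.001 -0.     0.033] F [-1.839 -0.564  7.667] M [-0.02   0.682  0.008] 0.0613
1 29.91 [1.38 0.1 ] neck [ 0.001 -0.001  0.034] F [-1.015 -1.334  9.222] M [-0.257  0.751 -0.051] 0.0612
2 31.09 [1.367 1.4  ] neck [ 0.001 -0.001  0.036] F [-0.085 -1.337  8.497] M [-0.2   0.67 -0.03] 0.061
```

Run:
```python
from h import *
from plant import *
np.set_printoptions(precision=3,suppress=True)
z=Nk[:,2]
def st(n):
    print(n,round(monitor.current_clock(),2),np.array(monitor.current_joints()),"neck",(monitor.current_ee_pos()-ON)@Nk,"F",monitor.current_wrist_force()@Nk,round(monitor.current_width(),4))
p=np.array(monitor.current_ee_pos())
bot.move_linear(p+.004*z,vel=.04);st(4)
if (monitor.current_wrist_force()@Nk)[2]>-12:
    bot.move_linear(p+.012*z,vel=.04);st(12)
    if (monitor.current_wrist_force()@Nk)[2]>-12:
        bot.move_linear(p+.1*z,vel=.12);st(100)
        c=imaging.capture("scene");pickle.dump(c,open("s5.pkl","wb"))
        cv2.imwrite("pics/s5.png",cv2.resize(c["pixels"][150:390,100:420,::-1],(800,600)))
```

```text
4 31.36 [ 0.063  0.325 -0.395  2.261  1.328  0.223  1.439] neck [ 0.001 -0.001  0.04 ] F [-0.473 -0.363  0.072] 0.0609
12 31.71 [ 0.083  0.309 -0.416  2.263  1.264  0.229  1.502] neck [ 0.001 -0.001  0.048] F [-0.671 -0.468 -0.966] 0.0612
100 32.59 [ 0.392  0.124 -0.727  2.267  0.638  0.324  2.111] neck [ 0.001 -0.001  0.135] F [-1.567 -0.517 -2.305] 0.0609
```

View pics/s5.png

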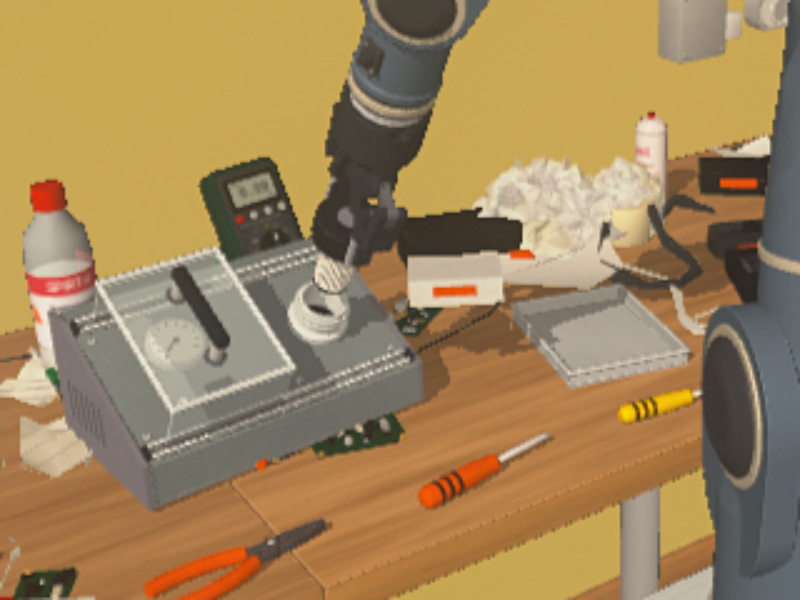

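The cap is off and the filter hangs clear above the port at (335,275); the tray is free around (600,335). Next I'll check the tray's position and height in both views and test reachability.

```bash
cat >> h.py <<'E'
def downR(R):  # smallest turn that brings tool z to straight down
    a=np.cross(R[:,2],[0,0,-1]);s=np.linalg.norm(a);return Rn.from_rotvec(a/s*np.arcsin(s)).as_matrix()@R
E
python3 - <<'E'
from h import *
from plant import *
np.set_printoptions(precision=4,suppress=True)
d=pickle.load(open("c0.pkl","rb"));T=d["top"];S=d["scene"]
t=lambda x,y:(x/2.3+80-.3,y/2.3+165-.3); s=lambda x,y:(x/2+110-.25,(y-300)/2+205-.25)
P=[]
for a,b in[((527,92),(469,419)),((652,118),(532,470)),((620,282),(435,497)),((491,256),(390,437))]:
    z=onplane(T,t(*a),.018);pr=proj(S,z);print(z,"scene px",pr,"zoom",(pr-[110,205])*2+[0,300]);P.append(z)
# match by nearest: print triangulated
    for b in[(469,419),(532,470),(435,497),(390,437)]:
        X,e=tri((T,t(*a)),(S,s(*b)))
        if e<.01:print("   tri",X,e)
print("centre",np.mean(P,0))
R0=Rn.from_rotvec(monitor.current_eef_rot()).as_matrix();D=downR(R0);C=np.mean(P,0)
for k in np.arange(-3,3.1,.5):
    R=Rn.from_rotvec([0,0,k]).as_matrix()@D
    print(k,[solve_ik([C[0],C[1],h],rv(R)) for h in(.2,.078)])
E
```

```text
[ 0.6173 -0.1618  0.018 ] scene px [304.4808 270.5942] zoom [388.9616 431.1884]
   tri [ 0.6179 -0.1622  0.0096] 0.0006241360178755861
[ 0.5878 -0.2902  0.018 ] scene px [348.2482 262.5152] zoom [476.4965 415.0305]
   tri [ 0.5917 -0.2861  0.0122] 0.005641102068716932
[ 0.4199 -0.2537  0.018 ] scene px [376.7819 288.1829] zoom [533.5638 466.3657]
   tri [ 0.4206 -0.2528  0.0135] 0.0013934368759593078
[ 0.4488 -0.1219  0.018 ] scene px [328.3066 298.4505] zoom [436.6132 486.9009]
   tri [ 0.4493 -0.1202  0.0048] 0.0011161508717202249
centre [ 0.5184 -0.2069  0.018 ]
-3.0 [array([ 0.4329,  0.3313, -0.1607,  1.8584,  0.0637,  0.9568,  0.2268]), array([ 0.447 ,  0.4918, -0.1844,  1.9542,  0.1337,  0.7071,  0.1648])]
-2.5 [array([ 0.4877,  0.3364, -0.2295,  1.8552,  0.0918,  0.9601,  0.7007]), array([ 0.4857,  0.4963, -0.2346,  1.9519,  0.1702,  0.7122,  0.6319])]
-2.0 [array([ 0.5438,  0.3431, -0.3002,  1.8519,  0.1214,  0.9643,  1.1735]), array([ 0.518 ,  0.5008, -0.2768,  1.9499,  0.201 ,  0.7171,  1.1042])]
-1.5 [array([ 0.6885,  0.3677, -0.4859,  1.8437,  0.2036,  0.9794,  1.5987]), 
[... 714 characters left out ...]
72, -0.5517,  1.0544, -1.4463]), array([-0.4514,  0.7772,  1.1072,  2.0035, -0.8827,  0.9476, -1.1752])]
1.5 [array([-0.4983,  0.5315,  1.1184,  1.9072, -0.5517,  1.0544, -0.9463]), array([-0.4514,  0.7772,  1.1072,  2.0035, -0.8827,  0.9476, -0.6752])]
2.0 [array([-0.4983,  0.5315,  1.1184,  1.9072, -0.5517,  1.0544, -0.4463]), array([-0.4514,  0.7772,  1.1072,  2.0035, -0.8827,  0.9476, -0.1752])]
2.5 [array([-0.4983,  0.5315,  1.1184,  1.9072, -0.5517,  1.0544,  0.0537]), array([-0.4514,  0.7772,  1.1072,  2.0035, -0.8827,  0.9476,  0.3248])]
3.0 [array([-0.3863,  0.442 ,  0.92  ,  1.9027, -0.4161,  1.0009,  0.418 ]), array([-0.228 ,  0.5827,  0.7195,  1.9932, -0.5497,  0.7672,  0.5185])]
```

Run:
```python
from h import *
from plant import *
np.set_printoptions(precision=3,suppress=True)
def st(n):
    print(n,round(monitor.current_clock(),2),np.array(monitor.current_joints()),monitor.current_ee_pos(),"F",monitor.current_wrist_force(),round(monitor.current_width(),4))
p=np.array(monitor.current_ee_pos());R0=Rn.from_rotvec(monitor.current_eef_rot()).as_matrix()
D=rv(Rn.from_rotvec([0,0,-1.5]).as_matrix()@downR(R0))
bot.move_linear(p+[-.01,0,.05],vel=.15);st("up")
bot.move_to([.5184,-.2069,.22],D);st("over")
bot.move_linear([.5184,-.2069,.09],vel=.1);st("low")
bot.wait(.2);f0=monitor.current_wrist_force()[2];h=.084
while h>.070:
    bot.move_linear([.5184,-.2069,h],vel=.02);f=monitor.current_wrist_force()[2]
    if f-f0>5:break
    h-=.0015
st(("contact",h,f-f0))
for n in("wrist","scene"):
    c=imaging.capture(n);cv2.imwrite(f"pics/{n}6.png",c["pixels"][:,:,::-1])
cv2.imwrite("pics/m6.png",np.vstack([cv2.resize(cv2.imread("pics/wrist6.png"),(400,300)),cv2.resize(cv2.imread("pics/scene6.png")[220:325,280:420],(400,300))]))
```

```text
up 33.12 [ 0.536  0.015 -0.827  2.22   0.278  0.409  2.466] [0.496 0.081 0.253] F [ 0.097 -0.146 -2.873] 0.061
over 34.24 [ 0.726  0.354 -0.536  1.822  0.208  1.023  1.595] [ 0.519 -0.205  0.219] F [-0.474  0.104 -0.739] 0.0611
low 35.69 [ 0.667  0.512 -0.472  1.934  0.326  0.77   1.493] [ 0.519 -0.207  0.091] F [ 0.167  0.578 -1.07 ] 0.0612
('contact', 0.075, np.float64(9.386501004701705)) 37.84 [ 0.657  0.532 -0.462  1.942  0.341  0.743  1.479] [ 0.519 -0.207  0.077] F [-2.589  1.262  9.127] 0.0609
```

View pics/m6.png

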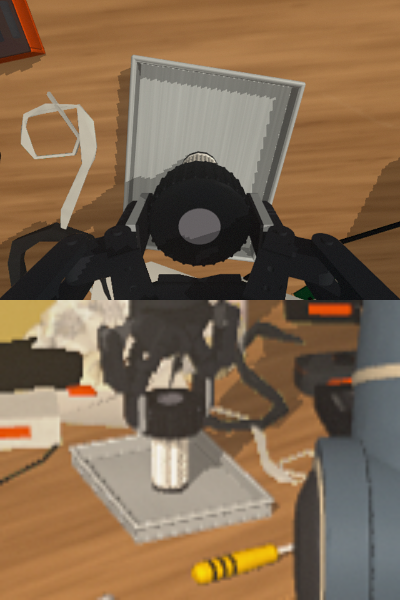

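The wrist view shows the cap inside the tray. The scene view shows the filter standing upright on the tray floor, with contact at TCP height 0.077, as expected. I'll release it and shut the guard.

Run:
```python
from h import *
from plant import *
np.set_printoptions(precision=3,suppress=True)
z=Nk[:,2];y=Nk[:,1]
def st(n):
    print(n,round(monitor.current_clock(),2),np.array(monitor.current_joints()),monitor.current_ee_pos(),"F",monitor.current_wrist_force()@Nk,round(monitor.current_width(),4))
bot.move_linear([.5184,-.2069,.0765],vel=.02);st("relax")
claw.open_gripper();bot.wait(.4);st("open")
bot.move_linear([.5184,-.2069,.22],vel=.1);st("up")
c=imaging.capture("scene");cv2.imwrite("pics/s7.png",c["pixels"][220:325,280:420,::-1])
h=np.load("hopen.npy");R=rv(toolR(Nk,0))
bot.move_to(h+.1*z,R);st("above")
bot.move_linear(h,R,vel=.1);claw.grasp();st("grip")
bot.move_linear(h-.132*y,R,vel=.1);st("slid")
bot.move_linear(h-.136*y,R,vel=.03);st("end")
print((np.array(monitor.current_ee_pos())-h)@Nk)
```

```text
relax 38.19 [ 0.658  0.531 -0.462  1.942  0.34   0.744  1.481] [ 0.519 -0.207  0.077] F [0.289 0.453 1.466] 0.061
open 38.97 [ 0.658  0.531 -0.462  1.943  0.34   0.744  1.481] [ 0.518 -0.207  0.077] F [-0.125 -0.223 -0.46 ] 0.0853
up 40.55 [ 0.729  0.354 -0.536  1.821  0.209  1.024  1.594] [ 0.518 -0.207  0.219] F [ 0.585 -0.035  0.151] 0.0857
above 42.17 [-0.241  0.053 -0.429  2.204  0.626  0.521  0.508] [0.47  0.213 0.244] F [0.823 0.22  1.126] 0.0856
grip 43.98 [-0.325  0.261 -0.313  2.212  1.026  0.387  0.143] [0.519 0.218 0.157] F [ 0.34  -1.632  5.107] 0.0118
slid 45.44 [ 0.036  0.218 -0.365  2.277  0.912  0.23   0.513] [0.532 0.085 0.157] F [0.841 0.591 6.386] 0.0115
end 45.73 [ 0.058  0.219 -0.381  2.278  0.909  0.226  0.524] [0.532 0.083 0.157] F [-1.202  5.7    5.203] 0.0118
[ 0.    -0.135  0.   ]
```

The guard is on its shut stop: 135 mm of travel with the force rising. I'll release, back off and verify.

Run:
```python
from h import *
from plant import *
z=Nk[:,2];y=Nk[:,1];h=np.load("hopen.npy")
bot.move_linear(h-.1348*y,vel=.03);claw.open_gripper()
bot.move_linear(h-.1348*y+.12*z,vel=.1);bot.wait(.3)
print(monitor.current_clock(),monitor.current_wrist_force())
a=imaging.capture("top")["pixels"][165:295,80:380,::-1];b=imaging.capture("scene")["pixels"][205:355,110:390,::-1]
c=np.zeros((600,690,3),np.uint8);c[:299]=cv2.resize(a,(690,299));c[300:,:560]=cv2.resize(b,(560,300));cv2.imwrite("pics/f8.png",c)
```

```text
48.325 [-0.36788155  0.27597477 -0.59268939]
```

View pics/f8.png

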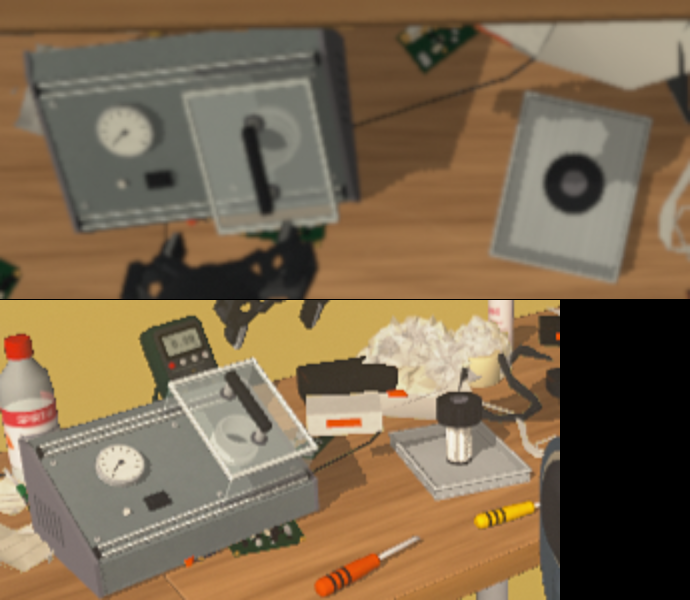

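The guard is shut over the port, with its upper-right corner at (309,80), about 10 mm past where it started. The cap stands upright in the middle of the tray at (573,184), the arm is clear, and the other things are unmoved.

```bash
python3 -c "
from plant import bot
print(bot.sign_off())"
```

```text
the job is handed in; nothing more can be done
None
```

The used filter is out and standing upright in the drip tray, the guard is fully shut over the port, and the job is handed in at about 48 s of the 72 s allowed; sign-off returned no verdict.

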